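# Change-over on a label heat press: fit and lock the label platen

## Robot

A 7-joint arm with a two-finger parallel gripper is mounted at the origin on the work surface. World frame = base frame: x ahead of the robot, y to its left, z up, the work surface at z = 0. Lengths are in mm, angles in rad, forces in N, time in s.
With the tool pointing down it reaches from about 350 to 900 mm from the base axis. Payload 7.2 kg.
Tool frame: the origin (TCP) lies at the centre of the arm's flange, where the gripper is bolted on; the fingertips stand 173 mm ahead of it and the grasp point (between the pads) lies 155 mm ahead of it; x points along the fingers, y is the direction in which the jaws open and shut, and the axes are right-handed (so a half turn about x gives the same grasp; the last joint's range is limited). The gripper opens to 85 mm and grips with 20 to 120 N. Pads are 22 mm wide; open, the fingers measure 114 mm over their backs; the gripper's body (76 mm by 85 mm) begins 54 mm behind the grasp point. The pads swing forward as they close: fully open they stand 13 mm farther back than shut.
Start: joints at [1.244, 0.411, -0.013, 1.596, 0.006, 1.134, -0.082], TCP at [159.937, -604.188, 404.697] pointing down, gripper open.
Joint ranges: [-2.95, 2.95], [-0.29, 1.99], [-1.47, 1.44], [0.14, 2.54], [-1.03, 4.17], [0.13, 1.85], [-2.86, 2.86]. Speed limits (rad/s): [2.39, 2.39, 3.01, 3.01, 3.14, 3.14, 3.14].

## Interface

Orientations are given as a unit quaternion [w, x, y, z].
In Python, from cell import arm gives the robot as it stands.
- The arm moves only by the shell command python3 -m inch 'ROWS' [FORCE]. ROWS is JSON, a list of rows, each an object with "translation": the shift along the tool's x, y, z in cm, a list of three; "turn": the turn about the tool's x in degrees; "fingers": the opening in per cent of the stroke, from 0 (shut) to 100 (fully open). A call has 1 to 5 rows; each row is the pose to reach, as a shift and turn from the pose commanded when the call began, along the tool's axes at that moment; what a row does not reach only later rows make up. A row lasts 1/12 s, in which the tool goes at most 41.7 mm and 7.16 degrees, less where a joint would pass 70% of its speed; a pose out of reach is approached as far as the arm can. A call with a gripper value outside its range is refused whole. The fingers move at their own pace and stop on an object; FORCE is the grip in N (left out, the last holds). Time passes only in rows, so rows that repeat a pose let the fingers close. It gives the time, the measured TCP pose, the force and the opening at its end, in the units of the state.
- arm.sense(): the state, without advancing time (a new reading comes with each control period).
- arm.capture(name): name is "scene" or "top"; returns a dict with "frame" (420x560x3 uint8, blue, green, red), "camera_matrix" (3x3 intrinsics, pixels), "world_from_camera" (4x4, takes a point from camera to world coordinates). Camera axes: x right, y down, z forward; pixel columns grow to the right and rows downward; lengths in mm; the calibration is good to about 2 mm. A picture is of the moment at which its call begins. There is no depth.
- arm.hand_in(): hands the job in, once; it reports no verdict.
The state is a dict: "time_s": time; "joints": joint angles; "qvel": joint speeds; "joint_torque": joint torques, N m; "eef_pos": TCP position; "eef_rot": TCP orientation; "wrist_force": force on the tool from outside, world axes, zero at the start; "torque": the same for the moment, N m; "grip_width": opening from 0.0 (shut) to 1.0 (fully open).
Only numpy, scipy, OpenCV 4.12 (cv2) and the standard library are available. Lean on these libraries where they do the work, as an engineer would, in place of code of your own. Each camera call takes 0.05 s, during which the arm holds its last target. There are 200 camera calls.

## Task

Get the blue heat press ready for labels: swing its red-handled locking lever open, take the narrow rectangular platen with the orange pad from the plywood rack and seat it fully down in the press's empty square socket, its long sides running front to back (in line with the press's long base), then swing the lever all the way home so that the platen is locked. Leave the round platen in the rack and everything else on the bench undisturbed.

Things in the scene. Friction and masses are not known exactly. Their poses are not given: they have to be found in the camera images.
- platen_center (a point): Centre (half-way up) of the label platen's plate, to be picked up: 120 mm long (its x), 58 mm wide (its y), 16 mm thick (z up), aluminium with an orange pad on top; a square stem hangs under the middle. At the start it stands upright in the rack on its stem, underside 64 mm above the bench, 30 mm above the rack. 0.25 to 0.42 kg; grip it across its 58 mm width. Half a turn either way fits.
- stem_foot (a point): Centre of the foot of the label platen's steel stem, 64 mm below platen_center (the stem is 56 mm long below the plate's underside). The stem is 28 mm square, its sides parallel to the plate's; its last 8 mm taper to 20 mm square as a lead-in; a locking groove runs round it 22 to 36 mm below the plate's underside.
- round_center (a point): Centre of the round platen (76 mm across, 16 mm thick, black pad), which stands in the rack's other hole, 125 mm from the label platen's; to be left alone.
- rack: Plywood block 250 x 85 x 34 mm holding the two platens, fixed to the bench. Origin under its centre; its two 32 mm square, 26 mm deep holes lie 62.5 mm either side of the centre along its x axis. Which platen is in which hole varies; the label platen's long side lies roughly along the rack's y axis.
- post_mouth (a point): Centre of the press's square socket at its rim, 130 mm above the bench. The platen's underside comes to rest on the rim: seated, platen_center is 8 mm above this point and its x axis parallel to this x (either way). Socket 31 mm square inside, sides along these axes, 62 mm deep, 47 mm square outside. Axes are the press's: -x to its front, +x to its column, along the blue base; z up.
- press: Blue heat press, fixed to the bench; origin at bench level on the socket's axis, axes as for post_mouth. Base 150 mm wide, from 110 mm in front of the socket's axis to 360 mm behind. Column 270 mm behind the socket (+x); the heating head is swung away toward the press's -y side, out of the way. All within 150 mm of the socket's axis is lower than 160 mm.
- lock_lever (a joint): Locking lever, rad: 0 = home (locked), 1.4 = fully open; grows as it turns clockwise seen from above. Starts 0 to 0.5: its bar lies across the socket and the stem cannot go in; clear from 0.75 on, best opened to about 1.3. At 0 the bar lies in the seated stem's groove; it cannot close if the platen stands over 3 mm high. It stays where left; about 2.5 N at the handle moves it.
- lever_pin (a point): Point on the lever's upright hinge axis, at lever_grip's height: 30 mm in front (-x) and 16 mm to the +y side of the socket's axis, in the press's axes.
- lever_grip (a point): Centre of the lever's upright round red handle, 22 mm across, 50 mm tall (25 mm above and below this point), 110 mm from lever_pin, 130 mm above the bench. It stands on the flat steel bar, whose top is 105 mm above the bench. Lever home: it is to the press's -y side of the pin; fully open: to the press's front.
- cone_gold: Gold thread cone, 62 mm across, 110 mm tall, standing loose on the bench. Origin: centre of its underside. To be left alone.
- cone_navy: Navy thread cone of the same size, to be left alone.
- cone_rust: Rust-red thread cone of the same size, to be left alone.
- tape_roll: Roll of amber heat tape lying flat, 72 mm across, 20 mm high, to be left alone.
- weeding_hook: Green-handled weeding hook (steel pick with a bent tip), 150 mm long, 12 mm thick, lying on the bench, to be left alone.
- bobbin_jar: Clear jar with a blue cap, 60 mm across, 85 mm tall, to be left alone.
There are look-alikes about, which are no part of the job. What is shaped like the part that bears platen_center but green is not meant.

How it is judged:
By the outcome, as a careful person would: the job done as asked, in the order asked, and still so for the second after the job is handed in, with the robot touching nothing.
It also fails if it takes over 67 s, if anything falls off the work surface, if the arm or the gripper's body presses on something with over 40 N, if the wrist force passes 120 N, or if a joint passes its speed limit or range.

## Working session

There is one attempt and no reset: what is moved stays moved. The work goes in short steps, Python scripts to look and compute and a shell command to move; the robot and the scene stay as the last step left them, time stands still between calls to the robot, and variables do not carry over. Pictures are saved under pics/ and viewed, about 8 in all and at most 12, crops included, and the job is handed in when it is done.

```bash
ls; mkdir -p pics; python3 - <<'E'
from cell import arm
import cv2,pickle
d={n:arm.capture(n) for n in("scene","top")}
pickle.dump(d,open('cap0.pkl','wb'))
for n in d:
    cv2.imwrite(f'pics/{n}0.png',d[n]['frame']); print(d[n]['camera_matrix'],d[n]['world_from_camera'])
print(arm.sense())
E
```

```text
pics
[[387.34712127   0.         280.3776496 ]
 [  0.         387.34712127 212.337847  ]
 [  0.           0.           1.        ]] [[ 8.72646541e-01  3.79317169e-01 -3.07581696e-01  8.38453958e+02]
 [ 4.88336003e-01 -6.82939678e-01  5.43250720e-01 -7.39250758e+02]
 [-3.99541933e-03 -6.24269077e-01 -7.81199178e-01  9.15765670e+02]
 [ 0.00000000e+00  0.00000000e+00  0.00000000e+00  1.00000000e+00]]
[[494.03949876   0.         275.26164856]
 [  0.         494.03949876 200.14786909]
 [  0.           0.           1.        ]] [[ 2.05754819e-02 -9.80678168e-01  1.94543002e-01  3.39559145e+02]
 [-9.99567312e-01 -1.60867256e-02  2.46252935e-02 -2.05777403e+02]
 [-2.10199278e-02 -1.94965503e-01 -9.80584833e-01  1.13526162e+03]
 [ 0.00000000e+00  0.00000000e+00  0.00000000e+00  1.00000000e+00]]
{'time_s': 0.1, 'joints': array([ 1.24375992,  0.41186787, -0.01270067,  1.59694761,  0.00558628,
        1.13430174, -0.08222086]), 'qvel': array([-0.00037843, -0.00393685, -0.00336294, -0.00352758, -0.00222046,
       -0.00012173, -0.00058987]), 'joint_torque': array([ 3.90690635e-03, -6.01829267e+01,  6.84902295e-01, -3.00094020e+01,
        1.41159457e-02,  6.50087706e-03,  3.25677934e-05]), 'eef_pos': array([ 159.90259452, -604.0072596 ,  403.91235988]), 'eef_rot': array([-0.09073614, -0.7010919 , -0.09176924,  0.70129559]), 'wrist_force': array([-0.10420096, -0.20575752,  0.37983526]), 'torque': array([0.00524973, 0.02039418, 0.03605256]), 'grip_width': 1.00007832667777}
```

View pics/top0.png

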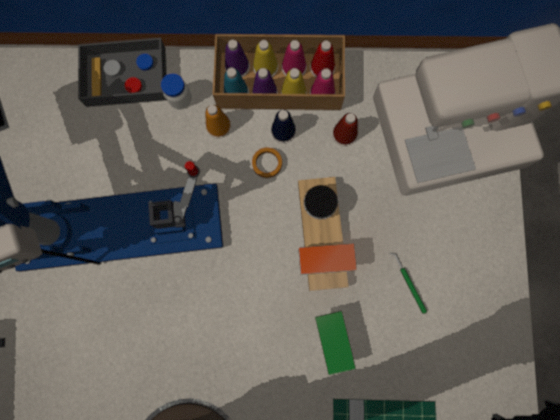

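View pics/scene0.png

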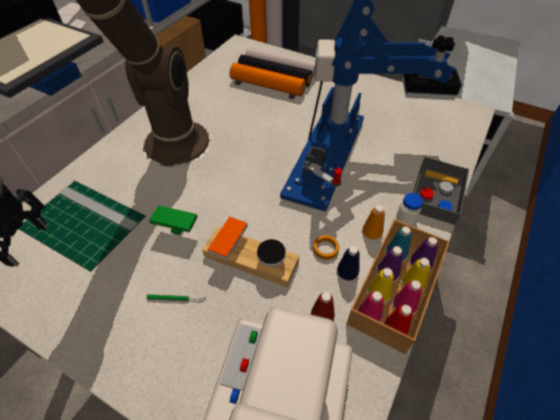

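The top view shows the orange platen at about (327,258) and the round one at (321,201). The socket is near (164,213), the red handle at (192,168), and the press's front faces image right. The green look-alike is at (335,343).

```bash
cat > h.py <<'E'
import numpy as np,cv2
def ray(c,uv):
    T=c['world_from_camera'];uv=np.atleast_2d(np.float64(uv))
    d=np.c_[uv,np.ones(len(uv))]@np.linalg.inv(c['camera_matrix']).T@T[:3,:3].T
    return T[:3,3],d
def plane(c,uv,z):
    o,d=ray(c,uv); return o+d*((z-o[2])/d[:,2])[:,None]
def proj(c,P):
    T=np.linalg.inv(c['world_from_camera']);p=np.atleast_2d(P)@T[:3,:3].T+T[:3,3]
    p=p@c['camera_matrix'].T; return p[:,:2]/p[:,2:]
def tri(c1,u1,c2,u2):
    A=[];b=[]
    for c,u in((c1,u1),(c2,u2)):
        o,d=ray(c,u);d=d[0]/np.linalg.norm(d[0]);M=np.eye(3)-np.outer(d,d);A.append(M);b.append(M@o)
    return np.linalg.lstsq(np.vstack(A),np.hstack(b),rcond=None)[0]
def blob(c,lo,hi,box):
    h=cv2.cvtColor(c['frame'],cv2.COLOR_BGR2HSV);m=cv2.inRange(h,np.array(lo),np.array(hi))
    k=np.zeros_like(m);x0,y0,x1,y1=box;k[y0:y1,x0:x1]=m[y0:y1,x0:x1]
    cs=cv2.findContours(k,cv2.RETR_EXTERNAL,cv2.CHAIN_APPROX_NONE)[0]
    return max(cs,key=cv2.contourArea)[:,0].astype(float) if cs else None
def cen(ct):
    m=cv2.moments(ct.astype(np.float32)[:,None]);return np.array([m['m10'],m['m01']])/m['m00']
def rect(c,ct,z):
    return cv2.minAreaRect(np.float32(plane(c,ct,z)[:,:2]))
E
python3 - <<'E'
import pickle;from h import *
d=pickle.load(open('cap0.pkl','rb'));t,s=d['top'],d['scene']
pt=blob(t,(0,140,120),(20,255,255),(290,230,365,285));ps=blob(s,(0,140,120),(20,255,255),(200,210,250,260))
print('pad',rect(t,pt,80),rect(s,ps,80),tri(t,cen(pt),s,cen(ps)))
ht=blob(t,(0,120,60),(8,255,255),(175,150,210,185));hs=blob(s,(0,120,60),(8,255,255),(325,160,350,195))
if ht is not None: print('handle',cen(ht),len(ht),tri(t,cen(ht),s,cen(hs)),ht.min(0),ht.max(0))
bt=blob(t,(100,120,30),(125,255,255),(60,170,235,275))
r=rect(t,bt,15);print('base',r,cv2.boxPoints(r))
k=t['frame'][140:260,120:240];s2=s['frame'][130:220,270:360]
cv2.imwrite('pics/crop.png',np.hstack([cv2.resize(k,(600-200,400),interpolation=cv2.INTER_CUBIC),cv2.resize(s2,(400,400),interpolation=cv2.INTER_CUBIC)]))
E
```

```text
pad ((425.76751708984375, -291.77862548828125), (54.99385452270508, 116.17744445800781), 5.591247081756592) ((422.0446472167969, -298.8992004394531), (65.41387176513672, 127.8778076171875), 5.415780067443848) [ 423.21203941 -294.26446622   74.28259379]
handle [189.109375   165.32552083] 28 [6.07762293e+02 5.18316424e-01 1.30186628e+02] [184. 161.] [194. 170.]
base ((500.9582214355469, 134.63108825683594), (148.5647430419922, 370.1286315917969), 8.004672050476074) [[401.6287   307.54816 ]
 [453.1705   -58.974205]
 [600.2877   -38.28598 ]
 [548.746    328.2364  ]]
```

View pics/crop.png

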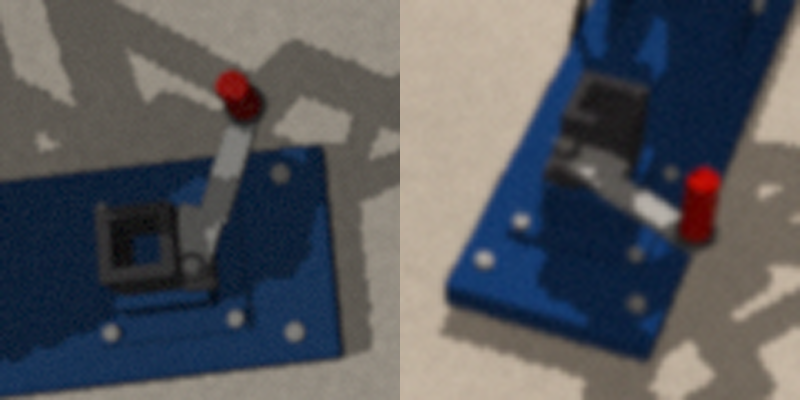

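```bash
cat >> h.py <<'E'
from scipy.spatial.transform import Rotation as Ro
def toolR(st): q=np.array(st['eef_rot']);return Ro.from_quat(q[[1,2,3,0]])
def delta(st,P,ydeg=None):
    """shift in cm along tool axes & turn (deg about tool x, down) to TCP P, tool y at heading ydeg mod 180"""
    R=toolR(st).as_matrix();dp=R.T@(np.array(P)-st['eef_pos'])/10
    h=np.degrees(np.arctan2(R[1,1],R[0,1]));tu=None
    if ydeg is not None: tu=-((ydeg-h+90)%180-90)
    return dp.round(2),h.round(2),tu
E
python3 - <<'E'
import pickle;from h import *;from cell import arm
d=pickle.load(open('cap0.pkl','rb'));t,s=d['top'],d['scene']
rim=np.array([[97,206],[175,203],[182,282],[104,290]])/3.3333+[120,140]
c=plane(t,rim,130);print('rim',c.round(1).tolist(),c.mean(0))
rs=np.array([[588,70],[648,90],[635,160],[568,125]])
rs=(rs-[400,0])/(400/90)+[270,130]
c2=plane(s,rs,130);print('rim scene',c2.round(1).tolist(),c2.mean(0))
print('handle top',plane(t,[231/3.3333+120,84/3.3333+140],155),plane(s,(np.array([704,180])-[400,0])/(400/90)+[270,130],155))
st=arm.sense();print(toolR(st).as_matrix().round(3))
a=np.radians(98.)
for sc in (c.mean(0)[:2],):
    px=np.array([np.cos(a),np.sin(a)]);py=np.array([-px[1],px[0]]);pin=sc-30*px+16*py;print('pin',pin)
    for th in np.arange(0,1.41,.1):
        print(round(th,1),(pin+110*(-py*np.cos(th)-px*np.sin(th))).round(1))
E
```

```text
rim [[531.2, 82.5, 130.0], [533.9, 33.6, 130.0], [484.1, 26.2, 130.0], [478.3, 74.4, 130.0]] [506.87666139  54.15146291 130.        ]
rim scene [[487.8, 77.6, 130.0], [531.7, 79.2, 130.0], [552.6, 14.9, 130.0], [500.1, 23.1, 130.0]] [518.05067771  48.71060443 130.        ]
handle top [[604.52287499  -2.54269585 155.        ]] [[606.47143081  -4.26084746 155.        ]]
[[-0.     0.256 -0.967]
 [ 0.001 -0.967 -0.256]
 [-1.    -0.001  0.   ]]
pin [495.20756532  22.21665124]
0.0 [604.1  37.5]
0.1 [605.1  26.6]
0.2 [605.   15.6]
0.3 [603.8   4.7]
0.4 [601.5  -6.1]
0.5 [598.1 -16.6]
0.6 [593.8 -26.7]
0.7 [588.4 -36.2]
0.8 [582.1 -45.3]
0.9 [574.9 -53.6]
1.0 [566.9 -61.2]
1.1 [558.3 -67.9]
1.2 [548.9 -73.8]
1.3 [539.1 -78.6]
1.4 [528.8 -82.5]
```

```bash
A='x'
python3 -m inch '[{"translation":[0,-11.67,-14.62],"turn":0,"fingers":100},{"translation":[0,-11.67,-14.62],"turn":0,"fingers":100},{"translation":[0,-11.67,-14.62],"turn":0,"fingers":100},{"translation":[0,-11.67,-14.62],"turn":0,"fingers":100},{"translation":[0,-11.67,-14.62],"turn":0,"fingers":100}]' 30
```

```text
time_s: 0.52
eef_pos: [274.5, -449.7, 404.4]
eef_rot: [0.092, 0.701, 0.094, -0.701]
wrist_force: [0.7, 0.4, -0.1]
grip_width: 1.003
```

```bash
python3 -m inch '[{"translation":[0,-23.34,-29.24],"turn":0,"fingers":100},{"translation":[0,-23.34,-29.24],"turn":0,"fingers":100},{"translation":[0,-23.34,-29.24],"turn":0,"fingers":100},{"translation":[0,-23.34,-29.24],"turn":0,"fingers":100},{"translation":[0,-23.34,-29.24],"turn":0,"fingers":100}]' >/dev/null
python3 -m inch '[{"translation":[0,0,0],"turn":35,"fingers":100},{"translation":[0,0,0],"turn":35,"fingers":100},{"translation":[0,0,0],"turn":35,"fingers":100},{"translation":[0,0,0],"turn":35,"fingers":100},{"translation":[0,0,0],"turn":35,"fingers":100}]' 
python3 -m inch '[{"translation":[0,0,0],"turn":20,"fingers":100},{"translation":[0,0,0],"turn":20,"fingers":100},{"translation":[0,0,0],"turn":20,"fingers":100},{"translation":[0,0,0],"turn":20,"fingers":100},{"translation":[0,0,0],"turn":20,"fingers":100}]' 
python3 -c "
from h import *;from cell import arm
print(delta(arm.sense(),[605.5,-3.4,293],-130))"
```

```text
time_s: 1.35
eef_pos: [395.5, -286.4, 404.4]
eef_rot: [0.126, -0.696, 0.126, 0.696]
wrist_force: [0.5, 0.5, -0.2]
grip_width: 0.999
time_s: 1.77
eef_pos: [395.5, -286.5, 404.5]
eef_rot: [0.242, -0.664, 0.242, 0.665]
wrist_force: [0.0, 1.0, 0.2]
grip_width: 0.994
(array([ 11.14, -35.19,   2.09]), np.float64(-129.97), np.float64(0.02570325922539496))
```

```bash
python3 -m inch '[{"translation":[0,-4,0.2],"turn":0,"fingers":100},{"translation":[0,-8,0.5],"turn":0,"fingers":100},{"translation":[0,-12,0.7],"turn":0,"fingers":100},{"translation":[0,-16,1],"turn":0,"fingers":100},{"translation":[0,-20,1.2],"turn":0,"fingers":100}]' >/dev/null
python3 -m inch '[{"translation":[0,-4,0.2],"turn":0,"fingers":100},{"translation":[0,-8,0.5],"turn":0,"fingers":100},{"translation":[0,-12,0.7],"turn":0,"fingers":100},{"translation":[0,-15.2,0.9],"turn":0,"fingers":100},{"translation":[0,-15.2,0.9],"turn":0,"fingers":100}]'
python3 - <<'E'
from h import *;from cell import arm
print(delta(arm.sense(),[605.5,-3.4,293],-130))
t=arm.capture('top');s=arm.capture('scene')
cv2.imwrite('pics/p4.png',np.hstack([cv2.resize(t['frame'][110:290,80:260],(400,400)),cv2.resize(s['frame'][60:240,240:420],(400,400))]))
E
```

```text
time_s: 2.6
eef_pos: [608.8, 3.1, 404.2]
eef_rot: [0.241, -0.665, 0.237, 0.666]
wrist_force: [-0.1, 0.4, -0.1]
grip_width: 0.998
(array([11.11,  0.76, -0.18]), np.float64(-129.49), np.float64(0.5099205238149693))
```

View pics/p4.png

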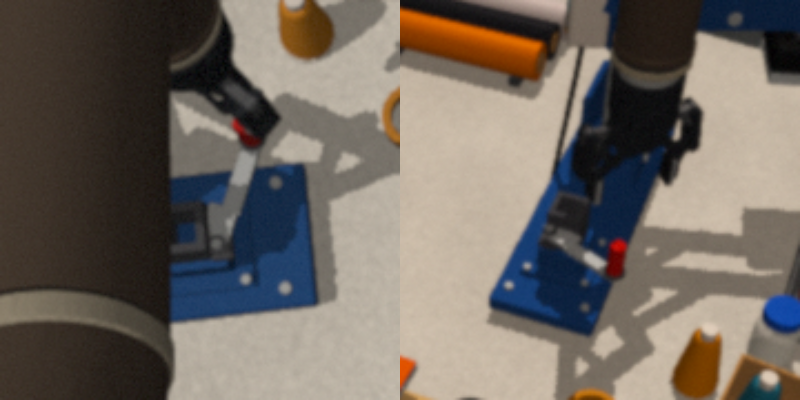

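The view shows the open gripper hanging above and beside the red handle, with no obstruction. Descending.

```bash
python3 -m inch '[{"translation":[2,0,0],"turn":0,"fingers":100},{"translation":[4,0,0],"turn":0,"fingers":100},{"translation":[4,0,0],"turn":0,"fingers":100},{"translation":[4,0,0],"turn":0,"fingers":100},{"translation":[4,0,0],"turn":0,"fingers":100}]'
python3 -c "
from h import *;from cell import arm
print(delta(arm.sense(),[605.5,-3.4,293],-130))"
```

```text
time_s: 3.12
eef_pos: [606.6, -5.2, 365.7]
eef_rot: [-0.243, 0.664, -0.243, -0.664]
wrist_force: [0.2, 0.0, 0.4]
grip_width: 0.998
(array([ 7.27, -0.06,  0.2 ]), np.float64(-130.21), np.float64(-0.20991689944500536))
```

```bash
python3 -m inch '[{"translation":[2,0,0.2],"turn":0,"fingers":100},{"translation":[4,0,0.2],"turn":0,"fingers":100},{"translation":[6,0,0.2],"turn":0,"fingers":100},{"translation":[7.2,0,0.2],"turn":0,"fingers":100},{"translation":[7.2,0,0.2],"turn":0,"fingers":100}]'
python3 -m inch '[{"translation":[0,0,0],"turn":0,"fingers":10},{"translation":[0,0,0],"turn":0,"fingers":10},{"translation":[0,0,0],"turn":0,"fingers":10},{"translation":[0,0,0],"turn":0,"fingers":10},{"translation":[0,0,0],"turn":0,"fingers":10}]' 30
python3 -m inch '[{"translation":[0,0,0],"turn":0,"fingers":10},{"translation":[0,0,0],"turn":0,"fingers":10},{"translation":[0,0,0],"turn":0,"fingers":10},{"translation":[0,0,0],"turn":0,"fingers":10},{"translation":[0,0,0],"turn":0,"fingers":10}]' 30
```

```text
time_s: 3.53
eef_pos: [604.5, -3.3, 291.2]
eef_rot: [0.242, -0.663, 0.243, 0.665]
wrist_force: [-0.8, 0.8, 0.4]
grip_width: 0.999
time_s: 3.95
eef_pos: [605.3, -2.8, 293.6]
eef_rot: [-0.243, 0.665, -0.243, -0.664]
wrist_force: [0.3, -0.7, -0.4]
grip_width: 0.296
time_s: 4.37
eef_pos: [605.3, -2.8, 293.5]
eef_rot: [-0.243, 0.665, -0.243, -0.664]
wrist_force: [-1.2, -0.6, 5.5]
grip_width: 0.251
```

```bash
python3 - <<'E'
from h import *;from cell import arm
st=arm.sense();g=st['eef_pos'];pin=np.array([497.5,22.]);a=np.radians(98.)
px=np.array([np.cos(a),np.sin(a)]);py=np.array([-px[1],px[0]])
v=g[:2]-pin;r=np.hypot(*v);th=np.arctan2(-v@px,-v@py);print(r,th)
for q in np.linspace(th,1.32,11): print(round(q,2),delta(st,[*(pin+r*(-py*np.cos(q)-px*np.sin(q))),g[2]])[0])
E
```

```text
110.6571625573466 0.3657593513336894
0.37 [ 0.  0. -0.]
0.46 [-0.    0.96 -0.44]
0.56 [-0.    1.96 -0.78]
0.65 [-0.    2.98 -1.03]
0.75 [-0.    4.03 -1.18]
0.84 [-0.    5.08 -1.22]
0.94 [-0.    6.14 -1.17]
1.03 [-0.01  7.18 -1.02]
1.13 [-0.01  8.21 -0.77]
1.22 [-0.01  9.2  -0.42]
1.32 [-1.000e-02  1.016e+01  2.000e-02]
```

```bash
python3 -m inch '[{"translation":[0,0.96,-0.44],"turn":0,"fingers":10},{"translation":[0,1.96,-0.78],"turn":0,"fingers":10},{"translation":[0,2.98,-1.03],"turn":0,"fingers":10},{"translation":[0,4.03,-1.18],"turn":0,"fingers":10},{"translation":[0,5.08,-1.22],"turn":0,"fingers":10}]'
python3 -m inch '[{"translation":[0,1.06,0.05],"turn":0,"fingers":10},{"translation":[0,2.1,0.2],"turn":0,"fingers":10},{"translation":[0,3.13,0.45],"turn":0,"fingers":10},{"translation":[0,4.12,0.8],"turn":0,"fingers":10},{"translation":[0,5.08,1.24],"turn":0,"fingers":10}]'
python3 -m inch '[{"translation":[0,0,0],"turn":0,"fingers":10},{"translation":[0,0,0],"turn":0,"fingers":10},{"translation":[0,0,0],"turn":0,"fingers":10}]'
```

```text
time_s: 4.78
eef_pos: [583.3, -49.8, 293.5]
eef_rot: [-0.244, 0.666, -0.242, -0.662]
wrist_force: [11.7, -1.9, 0.8]
grip_width: 0.248
time_s: 5.2
eef_pos: [540.5, -80.5, 293.6]
eef_rot: [-0.244, 0.666, -0.242, -0.662]
wrist_force: [6.7, -0.3, 1.1]
grip_width: 0.251
time_s: 5.45
eef_pos: [539.8, -80.9, 293.5]
eef_rot: [-0.243, 0.665, -0.243, -0.663]
wrist_force: [-0.8, -2.3, 7.8]
grip_width: 0.249
```

```bash
python3 -m inch '[{"translation":[0,0,0],"turn":0,"fingers":100},{"translation":[0,0,0],"turn":0,"fingers":100},{"translation":[0,0,0],"turn":0,"fingers":100},{"translation":[0,0,0],"turn":0,"fingers":100},{"translation":[0,0,0],"turn":0,"fingers":100}]'
python3 -m inch '[{"translation":[-2,0,0],"turn":0,"fingers":100},{"translation":[-5,0,0],"turn":0,"fingers":100},{"translation":[-8,0,0],"turn":0,"fingers":100},{"translation":[-10,0,0],"turn":0,"fingers":100},{"translation":[-10,0,0],"turn":0,"fingers":100}]'
python3 -m inch '[{"translation":[0,0,0],"turn":7,"fingers":100},{"translation":[0,0,0],"turn":14,"fingers":100},{"translation":[0,0,0],"turn":21,"fingers":100},{"translation":[0,0,0],"turn":28,"fingers":100},{"translation":[0,0,0],"turn":35,"fingers":100}]'
python3 -m inch '[{"translation":[0,0,0],"turn":7,"fingers":100},{"translation":[0,0,0],"turn":9.4,"fingers":100},{"translation":[0,0,0],"turn":9.4,"fingers":100},{"translation":[0,0,0],"turn":9.4,"fingers":100}]'
python3 -c "
from h import *;from cell import arm
print(delta(arm.sense(),[424.5,-293,227],-174.4))"
```

```text
time_s: 5.87
eef_pos: [539.3, -80.2, 292.4]
eef_rot: [0.243, -0.664, 0.243, 0.664]
wrist_force: [-0.4, 0.5, 0.5]
grip_width: 0.938
time_s: 6.28
eef_pos: [540.4, -80.1, 397.2]
eef_rot: [-0.243, 0.667, -0.242, -0.662]
wrist_force: [1.4, 0.4, -0.2]
grip_width: 0.999
time_s: 6.7
eef_pos: [539.1, -80.5, 391.9]
eef_rot: [0.432, -0.56, 0.432, 0.56]
wrist_force: [-0.2, 2.2, -0.8]
grip_width: 1.006
time_s: 7.03
eef_pos: [539.5, -79.5, 392.8]
eef_rot: [-0.476, 0.523, -0.477, -0.522]
wrist_force: [0.7, 0.5, 0.1]
grip_width: 0.998
(array([ 16.63,  13.44, -20.14]), np.float64(-174.66), np.float64(-0.26439109837440355))
```

```bash
python3 -m inch '[{"translation":[0,2,-3],"turn":0,"fingers":100},{"translation":[0,4,-6],"turn":0,"fingers":100},{"translation":[0,6,-9],"turn":0,"fingers":100},{"translation":[0,8,-12],"turn":0,"fingers":100},{"translation":[0,10,-15],"turn":0,"fingers":100}]'
python3 -m inch '[{"translation":[0,2,-3],"turn":0,"fingers":100},{"translation":[0,3.44,-5.14],"turn":0,"fingers":100},{"translation":[3,3.44,-5.14],"turn":0,"fingers":100},{"translation":[6,3.44,-5.14],"turn":0,"fingers":100},{"translation":[6,3.44,-5.14],"turn":0,"fingers":100}]'
python3 -m inch '[{"translation":[0,0,0],"turn":0,"fingers":100},{"translation":[0,0,0],"turn":0,"fingers":100}]'
python3 - <<'E'
from h import *;from cell import arm
t=arm.capture('top');s=arm.capture('scene')
print(delta(arm.sense(),[424.5,-293,227],-174.4))
ps=blob(s,(0,140,120),(20,255,255),(200,210,250,260));print('pad',rect(s,ps,80))
cv2.imwrite('pics/p5.png',np.hstack([cv2.resize(t['frame'][170:350,230:410],(400,400)),cv2.resize(s['frame'][130:310,150:330],(400,400))]))
E
```

```text
time_s: 7.45
eef_pos: [453.0, -239.9, 392.2]
eef_rot: [0.475, -0.524, 0.475, 0.524]
wrist_force: [0.7, 0.1, 0.4]
grip_width: 0.996
time_s: 7.87
eef_pos: [422.9, -292.5, 327.9]
eef_rot: [0.475, -0.52, 0.476, 0.526]
wrist_force: [-1.1, 1.8, -0.8]
grip_width: 1.004
time_s: 8.03
eef_pos: [425.0, -293.7, 333.5]
eef_rot: [-0.476, 0.523, -0.475, -0.523]
wrist_force: [0.3, -0.5, 1.0]
grip_width: 0.998
(array([10.71,  0.09,  0.09]), np.float64(-174.51), np.float64(-0.11386047689515522))
pad ((423.4233703613281, -302.9839172363281), (65.05923461914062, 137.04946899414062), 3.5199732780456543)
```

View pics/p5.png

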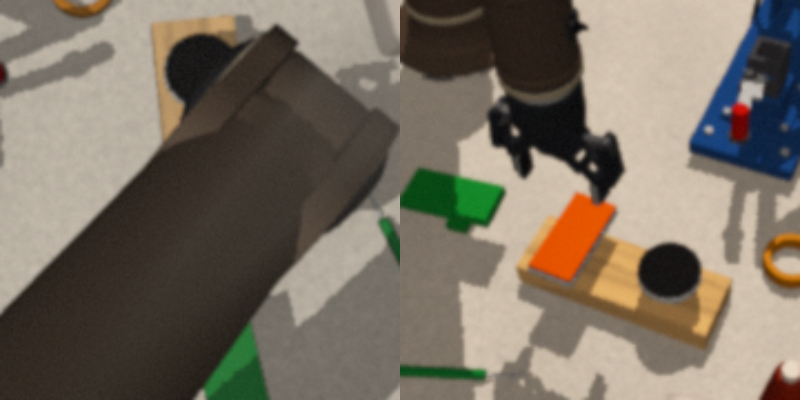

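The open gripper straddles the orange platen's width (scene half, around (570,235)), and the lever is open. Descend and grip.

```bash
python3 -m inch '[{"translation":[2.5,0.1,0.1],"turn":0,"fingers":100},{"translation":[5,0.1,0.1],"turn":0,"fingers":100},{"translation":[8,0.1,0.1],"turn":0,"fingers":100},{"translation":[10,0.1,0.1],"turn":0,"fingers":100},{"translation":[10.6,0.1,0.1],"turn":0,"fingers":100}]'
python3 -m inch '[{"translation":[0,0,0],"turn":0,"fingers":100},{"translation":[0,0,0],"turn":0,"fingers":100},{"translation":[0,0,0],"turn":0,"fingers":55},{"translation":[0,0,0],"turn":0,"fingers":55},{"translation":[0,0,0],"turn":0,"fingers":55}]' 60
python3 -m inch '[{"translation":[0,0,0],"turn":0,"fingers":55},{"translation":[0,0,0],"turn":0,"fingers":55},{"translation":[0,0,0],"turn":0,"fingers":55},{"translation":[0,0,0],"turn":0,"fingers":55},{"translation":[0,0,0],"turn":0,"fingers":55}]' 60
```

```text
time_s: 8.55
eef_pos: [423.5, -291.8, 225.1]
eef_rot: [0.475, -0.523, 0.475, 0.524]
wrist_force: [-0.4, -0.1, 0.3]
grip_width: 1.0
time_s: 8.97
eef_pos: [424.1, -293.1, 228.4]
eef_rot: [-0.476, 0.524, -0.475, -0.522]
wrist_force: [-1.6, 1.9, 8.1]
grip_width: 0.66
time_s: 9.38
eef_pos: [424.1, -293.1, 228.4]
eef_rot: [-0.476, 0.524, -0.475, -0.522]
wrist_force: [-1.2, 1.4, 10.1]
grip_width: 0.665
```

```bash
python3 -m inch '[{"translation":[-0.5,0,0],"turn":0,"fingers":55},{"translation":[-1.5,0,0],"turn":0,"fingers":55},{"translation":[-3.5,0,0],"turn":0,"fingers":55},{"translation":[-6,0,0],"turn":0,"fingers":55},{"translation":[-9,0,0],"turn":0,"fingers":55}]'
python3 -m inch '[{"translation":[-3,0,0],"turn":-1,"fingers":55},{"translation":[-6,0,0],"turn":-2.4,"fingers":55},{"translation":[-9,0,0],"turn":-2.4,"fingers":55},{"translation":[-9,0,0],"turn":-2.4,"fingers":55},{"translation":[-9,0,0],"turn":-2.4,"fingers":55}]'
python3 -m inch '[{"translation":[0,0,0],"turn":0,"fingers":55},{"translation":[0,0,0],"turn":0,"fingers":55},{"translation":[0,0,0],"turn":0,"fingers":55}]'
python3 - <<'E'
from h import *;from cell import arm
s=arm.capture('scene');st=arm.sense()
print(st['eef_pos'],delta(st,[508.5,54,403],8))
ps=blob(s,(0,140,120),(20,255,255),(150,100,330,260));print('pad',rect(s,ps,st['eef_pos'][2]-155+8))
cv2.imwrite('pics/p6.png',cv2.resize(s['frame'][60:270,130:410],(800,600)))
E
```

```text
time_s: 9.8
eef_pos: [422.8, -292.3, 317.3]
eef_rot: [0.475, -0.522, 0.476, 0.524]
wrist_force: [0.5, 0.7, -3.4]
grip_width: 0.659
time_s: 10.22
eef_pos: [423.4, -292.8, 408.7]
eef_rot: [-0.465, 0.534, -0.464, -0.532]
wrist_force: [-0.3, 0.3, -3.3]
grip_width: 0.661
time_s: 10.47
eef_pos: [423.1, -292.3, 405.4]
eef_rot: [0.464, -0.532, 0.465, 0.534]
wrist_force: [-0.0, -0.3, -3.1]
grip_width: 0.66
[ 423.2552668  -292.41162605  405.5466051 ] (array([  0.26, -13.16,  33.16]), np.float64(-172.18), np.float64(-0.17699989167363128))
pad ((540.6084594726562, -409.7392883300781), (107.8294677734375, 67.137451171875), 10.248637199401855)
```

View pics/p6.png

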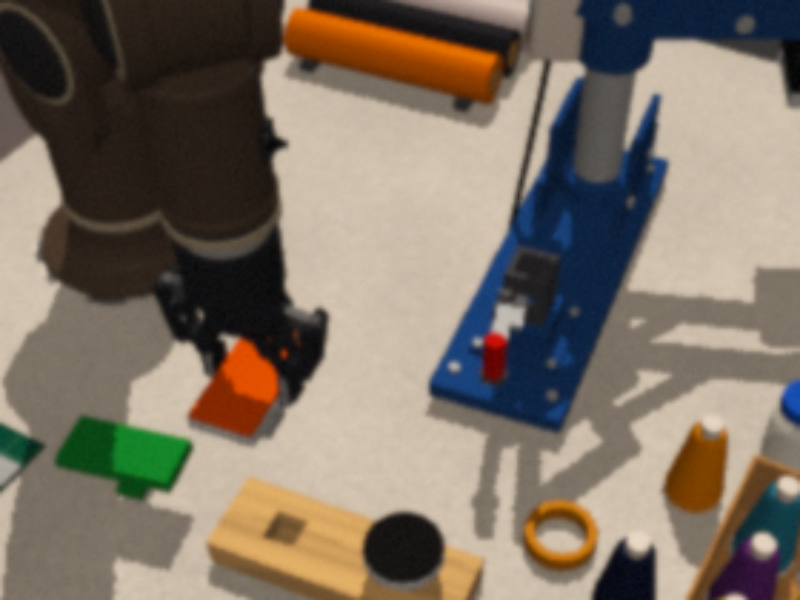

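The platen is held level, with the rack hole empty at (285,527). The lever is open and the socket at about (533,262) is clear. Next I'll measure the rim and the held plate more closely.

```bash
python3 - <<'E'
from h import *;from cell import arm;import pickle
t=arm.capture('top');s=arm.capture('scene');pickle.dump((t,s),open('cap6.pkl','wb'))
f=lambda c,x,y:cv2.resize(c['frame'][y:y+50,x:x+50],(400,400),interpolation=cv2.INTER_CUBIC)
im=np.hstack([f(t,140,190),f(s,295,135)])
im=np.clip(im.astype(float)*1.8,0,255).astype(np.uint8)
for k in range(0,800,80): cv2.putText(im,str(k//8 if k<400 else (k-400)//8),(k,10),0,.35,(255,255,255),1);cv2.line(im,(k,0),(k,6),(0,255,255),1)
cv2.imwrite('pics/p7.png',im)
E
```

```text
(no output)
```

View pics/p7.png

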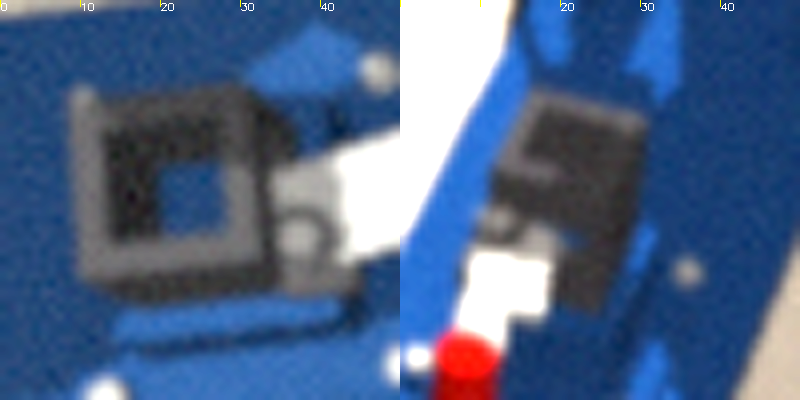

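```bash
python3 - <<'E'
from h import *;import pickle
t,s=pickle.load(open('cap6.pkl','rb'))
rt=np.array([[72,90],[248,86],[266,262],[82,276]])/8+[140,190]
c=plane(t,rt,130);print(c.round(1).tolist(),c.mean(0),np.hypot(*(c-np.roll(c,1,0)).T[:2]))
u=[160.9,212.3];v=[316.4,153.1]
print(plane(t,u,130),plane(s,v,130),tri(t,u,s,v))
e=c[:,:2];d=(e[0]-e[1]+e[3]-e[2]);print('yaw',np.degrees(np.arctan2(d[1],d[0])))
# held plate front end
bt=blob(t,(100,120,30),(125,255,255),(60,170,235,275));bs=blob(s,(100,120,30),(125,255,255),(270,130,345,215))
for z in(15,20,25):
    r=rect(t,bt,z);b=cv2.boxPoints(r);print(z,r[1:],b.round(1).tolist())
q=np.array([[190,412],[250,430]])/2.857+[130,60];print(plane(s,q,257))
# lever handle red, both views
ht=blob(t,(0,120,60),(8,255,255),(190,180,250,260));hs=blob(s,(0,120,60),(8,255,255),(290,165,320,200))
for h in(ht,hs): print(None if h is None else (h.min(0),h.max(0)))
E
```

```text
[[532.3, 82.8, 130.0], [534.2, 36.7, 130.0], [488.0, 29.2, 130.0], [483.5, 76.7, 130.0]] [509.47963284  56.35824151 130.        ] [49.23429499 46.0654398  46.81027545 47.71934723]
[[509.39804087  56.28615283 130.        ]] [[512.69789218  54.54133593 130.        ]] [510.63738735  57.77305557 126.16514525]
yaw 93.85279371131591
15 ((150.00115966796875, 370.0751037597656), 8.10295581817627) [[399.5, 307.29998779296875], [451.70001220703125, -59.099998474121094], [600.2000122070312, -38.0], [548.0, 328.3999938964844]]
20 ((149.33163452148438, 368.4233703613281), 8.102953910827637) [[399.20001220703125, 305.0], [451.20001220703125, -59.79999923706055], [599.0, -38.70000076293945], [547.0999755859375, 326.0]]
25 ((148.66212463378906, 366.77166748046875), 8.102952003479004) [[399.0, 302.70001220703125], [450.70001220703125, -60.400001525878906], [597.7999877929688, -39.5], [546.0999755859375, 323.6000061035156]]
[[ 405.27374975 -351.2846562   257.        ]
 [ 456.36009195 -343.43919978  257.        ]]
(array([219., 194.]), array([230., 207.]))
(array([299., 177.]), array([306., 192.]))
```

```bash
python3 -m inch '[{"translation":[0,-1.2,3],"turn":-0.3,"fingers":55},{"translation":[0,-2.5,6.4],"turn":-0.3,"fingers":55},{"translation":[0,-4,10],"turn":-0.3,"fingers":55},{"translation":[0,-5.4,13.6],"turn":-0.3,"fingers":55},{"translation":[0,-6.8,17],"turn":-0.3,"fingers":55}]'
python3 -m inch '[{"translation":[0,-1.4,3.5],"turn":0,"fingers":55},{"translation":[0,-2.8,7],"turn":0,"fingers":55},{"translation":[0,-4.2,10.5],"turn":0,"fingers":55},{"translation":[0,-5.4,13.5],"turn":0,"fingers":55},{"translation":[0,-6.4,16],"turn":0,"fingers":55}]'
python3 -m inch '[{"translation":[0,0,0],"turn":0,"fingers":55},{"translation":[0,0,0],"turn":0,"fingers":55},{"translation":[0,0,0],"turn":0,"fingers":55},{"translation":[0,0,0],"turn":0,"fingers":55}]'
python3 -c "
from h import *;from cell import arm
print(delta(arm.sense(),[509.7,54,360],8.1))"
```

```text
time_s: 11.03
eef_pos: [467.7, -113.1, 406.4]
eef_rot: [0.463, -0.534, 0.463, 0.534]
wrist_force: [0.9, -0.7, -3.4]
grip_width: 0.663
time_s: 11.45
eef_pos: [497.5, 0.5, 404.2]
eef_rot: [0.463, -0.532, 0.465, 0.535]
wrist_force: [-0.5, 0.5, -4.9]
grip_width: 0.662
time_s: 11.78
eef_pos: [497.5, -0.3, 403.9]
eef_rot: [0.463, -0.532, 0.465, 0.535]
wrist_force: [0.2, -0.5, -3.4]
grip_width: 0.663
(array([ 4.39, -1.98,  5.2 ]), np.float64(-172.01), np.float64(-0.10928219409328221))
```

```bash
python3 -m inch '[{"translation":[0,-1,2.6],"turn":0,"fingers":55},{"translation":[0,-1.98,5.2],"turn":0,"fingers":55},{"translation":[2,-1.98,5.2],"turn":0,"fingers":55},{"translation":[4.2,-1.98,5.2],"turn":0,"fingers":55},{"translation":[4.2,-1.98,5.2],"turn":0,"fingers":55}]'
python3 -m inch '[{"translation":[0,0,0],"turn":0,"fingers":55},{"translation":[0,0,0],"turn":0,"fingers":55},{"translation":[0,0,0],"turn":0,"fingers":55}]'
python3 - <<'E'
from h import *;from cell import arm
s=arm.capture('scene');t=arm.capture('top');print(delta(arm.sense(),[509.7,54,294.4],8.1))
f=lambda c,x,y,w:np.clip(1.8*cv2.resize(c['frame'][y:y+w,x:x+w],(400,400),interpolation=cv2.INTER_CUBIC).astype(float),0,255)
cv2.imwrite('pics/p8.png',np.hstack([f(t,110,150,100),f(s,270,90,100)]))
E
```

```text
time_s: 12.2
eef_pos: [508.6, 54.3, 359.0]
eef_rot: [0.462, -0.531, 0.466, 0.536]
wrist_force: [-1.3, 0.1, -3.0]
grip_width: 0.664
time_s: 12.45
eef_pos: [510.4, 53.7, 363.4]
eef_rot: [0.464, -0.532, 0.464, 0.535]
wrist_force: [0.1, -0.1, -2.8]
grip_width: 0.659
(array([ 6.88,  0.04, -0.05]), np.float64(-171.99), np.float64(-0.09222218158697615))[ WARN:0@2.375] global loadsave.cpp:1063 imwrite_ Unsupported depth image for selected encoder is fallbacked to CV_8U.
```

View pics/p8.png

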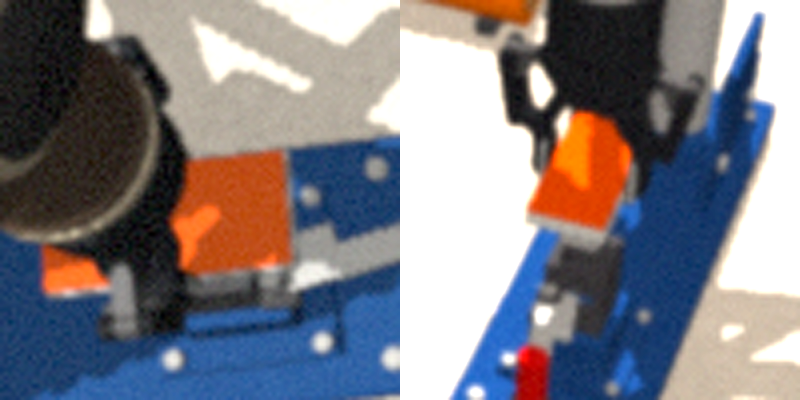

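```bash
python3 - <<'E'
from h import *;from cell import arm
t=arm.capture('top')
q=np.array([[284,152],[291,268],[45,293]])/4+[110,150]
p=plane(t,q,215);print(p,(p[0]+p[2])/2, np.linalg.norm(p[0]-p[1]),np.linalg.norm(p[1]-p[2]))
d=p[2]-p[1];print(np.degrees(np.arctan2(d[1],d[0])),arm.sense()['eef_pos'])
E
```

```text
[[542.90624334  -1.47850443 215.        ]
 [486.71719216  -8.06922654 215.        ]
 [472.72939114 108.24138591 215.        ]] [507.81781724  53.38144074 215.        ] 56.57426173850881 117.1486967266417
96.85759764208558 [510.11905352  54.72939804 362.99624119]
```

Plate and socket agree to within 2–3 mm. I'll shift slightly and descend while watching the force.

```bash
python3 -m inch '[{"translation":[0,-0.14,0.15],"turn":0,"fingers":55},{"translation":[0.5,-0.14,0.15],"turn":0,"fingers":55},{"translation":[1,-0.14,0.15],"turn":0,"fingers":55},{"translation":[1.3,-0.14,0.15],"turn":0,"fingers":55},{"translation":[1.3,-0.14,0.15],"turn":0,"fingers":55}]'
python3 -m inch '[{"translation":[0.2,0,0],"turn":0,"fingers":55},{"translation":[0.4,0,0],"turn":0,"fingers":55},{"translation":[0.6,0,0],"turn":0,"fingers":55},{"translation":[0.6,0,0],"turn":0,"fingers":55}]'
python3 -c "
from cell import arm;s=arm.sense();print(s['eef_pos'],s['torque'])"
```

```text
time_s: 13.02
eef_pos: [510.6, 57.2, 348.2]
eef_rot: [0.462, -0.532, 0.465, 0.536]
wrist_force: [-0.2, 0.3, -3.3]
grip_width: 0.663
time_s: 13.35
eef_pos: [510.8, 57.0, 342.7]
eef_rot: [0.463, -0.533, 0.464, 0.535]
wrist_force: [0.5, -0.3, -3.5]
grip_width: 0.658
[510.81471964  57.02548014 342.72550717] [ 0.00639995 -0.09512141  0.02857808]
```

```bash
python3 -m inch '[{"translation":[0.3,0,0],"turn":0,"fingers":55},{"translation":[0.6,0,0],"turn":0,"fingers":55},{"translation":[0.9,0,0],"turn":0,"fingers":55},{"translation":[0.9,0,0],"turn":0,"fingers":55}]'
python3 -c "
from cell import arm;s=arm.sense();print(s['eef_pos'],s['torque'])"
```

```text
time_s: 13.68
eef_pos: [510.7, 57.1, 333.5]
eef_rot: [0.463, -0.532, 0.464, 0.536]
wrist_force: [-0.4, 0.1, -4.5]
grip_width: 0.66
[510.67854174  57.09716074 333.46200184] [ 0.00220681  0.01651498 -0.01414602]
```

```bash
python3 -m inch '[{"translation":[0.6,0,0],"turn":0,"fingers":55},{"translation":[1.2,0,0],"turn":0,"fingers":55},{"translation":[1.8,0,0],"turn":0,"fingers":55},{"translation":[2.3,0,0],"turn":0,"fingers":55},{"translation":[2.3,0,0],"turn":0,"fingers":55}]'
python3 -m inch '[{"translation":[0.3,0,0],"turn":0,"fingers":55},{"translation":[0.6,0,0],"turn":0,"fingers":55},{"translation":[0.9,0,0],"turn":0,"fingers":55},{"translation":[1.1,0,0],"turn":0,"fingers":55},{"translation":[1.1,0,0],"turn":0,"fingers":55}]'
python3 -c "
from cell import arm;s=arm.sense();print(s['eef_pos'],s['torque'])"
```

```text
time_s: 14.1
eef_pos: [510.4, 57.2, 309.9]
eef_rot: [0.462, -0.532, 0.465, 0.536]
wrist_force: [-0.0, 0.3, -3.2]
grip_width: 0.659
time_s: 14.52
eef_pos: [510.6, 57.1, 299.7]
eef_rot: [0.463, -0.533, 0.464, 0.536]
wrist_force: [-0.0, 0.2, -2.4]
grip_width: 0.661
[510.64171786  57.13934436 299.72717364] [ 0.06222593 -0.00158298  0.0073436 ]
```

```bash
python3 -m inch '[{"translation":[0.2,0,0],"turn":0,"fingers":55},{"translation":[0.4,0,0],"turn":0,"fingers":55},{"translation":[0.4,0,0],"turn":0,"fingers":55},{"translation":[0.4,0,0],"turn":0,"fingers":55}]'
python3 -m inch '[{"translation":[0.1,0,0],"turn":0,"fingers":55},{"translation":[0.2,0,0],"turn":0,"fingers":55},{"translation":[0.2,0,0],"turn":0,"fingers":55}]'
python3 -m inch '[{"translation":[0.1,0,0],"turn":0,"fingers":55},{"translation":[0.15,0,0],"turn":0,"fingers":55},{"translation":[0.15,0,0],"turn":0,"fingers":55}]'
```

```text
time_s: 14.85
eef_pos: [510.7, 57.1, 296.0]
eef_rot: [0.463, -0.533, 0.464, 0.535]
wrist_force: [-0.7, -0.2, -4.1]
grip_width: 0.662
time_s: 15.1
eef_pos: [510.9, 57.0, 294.6]
eef_rot: [0.463, -0.533, 0.464, 0.536]
wrist_force: [-0.9, 0.7, 4.2]
grip_width: 0.661
time_s: 15.35
eef_pos: [510.9, 56.7, 294.4]
eef_rot: [0.463, -0.532, 0.464, 0.536]
wrist_force: [-8.2, -0.1, 24.5]
grip_width: 0.664
```

Contact came at the predicted seating height of 294.4. Release and rise.

```bash
python3 -m inch '[{"translation":[-0.15,0,0],"turn":0,"fingers":55},{"translation":[-0.15,0,0],"turn":0,"fingers":100},{"translation":[-0.15,0,0],"turn":0,"fingers":100},{"translation":[-0.15,0,0],"turn":0,"fingers":100},{"translation":[-0.15,0,0],"turn":0,"fingers":100}]'
python3 -m inch '[{"translation":[0,0,0],"turn":0,"fingers":100},{"translation":[-1,0,0],"turn":0,"fingers":100},{"translation":[-3,0,0],"turn":0,"fingers":100},{"translation":[-6,0,0],"turn":0,"fingers":100},{"translation":[-9,0,0],"turn":0,"fingers":100}]'
python3 -m inch '[{"translation":[0,0,0],"turn":-7,"fingers":100},{"translation":[0,0,0],"turn":-14,"fingers":100},{"translation":[0,0,0],"turn":-21,"fingers":100},{"translation":[0,0,0],"turn":-28,"fingers":100},{"translation":[0,0,0],"turn":-35,"fingers":100}]'
python3 -m inch '[{"translation":[0,0,0],"turn":-7,"fingers":100},{"translation":[0,0,0],"turn":-7,"fingers":100},{"translation":[0,0,0],"turn":-7,"fingers":100}]'
python3 - <<'E'
from h import *;from cell import arm
s=arm.capture('scene');t=arm.capture('top');print(delta(arm.sense(),[539.8,-80.9,293.5],-130))
f=lambda c,x,y,w:np.clip(1.8*cv2.resize(c['frame'][y:y+w,x:x+w],(400,400),interpolation=cv2.INTER_CUBIC).astype(float),0,255).astype(np.uint8)
cv2.imwrite('pics/p9.png',np.hstack([f(t,120,150,120),f(s,260,90,120)]))
E
```

```text
time_s: 15.77
eef_pos: [510.8, 57.1, 294.0]
eef_rot: [0.463, -0.533, 0.464, 0.535]
wrist_force: [0.6, 0.3, 0.5]
grip_width: 0.998
time_s: 16.18
eef_pos: [510.8, 56.5, 385.4]
eef_rot: [0.463, -0.532, 0.465, 0.535]
wrist_force: [-0.4, 0.8, 1.0]
grip_width: 0.999
time_s: 16.6
eef_pos: [511.1, 56.8, 384.9]
eef_rot: [0.28, -0.648, 0.28, 0.651]
wrist_force: [0.2, -0.8, -0.4]
grip_width: 1.002
time_s: 16.85
eef_pos: [511.1, 56.6, 384.6]
eef_rot: [0.243, -0.663, 0.243, 0.666]
wrist_force: [-0.6, 1.2, 0.3]
grip_width: 1.001
(array([  9.06,   8.66, -11.11]), np.float64(-130.15), np.float64(-0.14707978892161577))
```

View pics/p9.png

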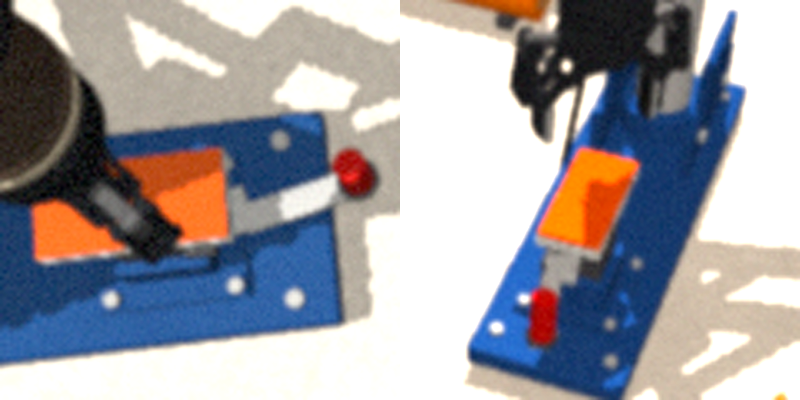

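The platen is seated flat and in line with the base, and the handle points to the front. Next: back to the handle.

```bash
python3 -m inch '[{"translation":[0,2,-2.6],"turn":0,"fingers":100},{"translation":[0,4,-5.2],"turn":0,"fingers":100},{"translation":[0,6,-7.8],"turn":0,"fingers":100},{"translation":[0,8.66,-11.1],"turn":0,"fingers":100},{"translation":[0,8.66,-11.1],"turn":0,"fingers":100}]'
python3 -m inch '[{"translation":[0,0,0],"turn":0,"fingers":100},{"translation":[1.5,0,0],"turn":0,"fingers":100},{"translation":[3,0,0],"turn":0,"fingers":100},{"translation":[3,0,0],"turn":0,"fingers":100}]'
python3 -c "
from h import *;from cell import arm
print(delta(arm.sense(),[539.8,-80.9,293.5],-130))"
```

```text
time_s: 17.37
eef_pos: [540.4, -89.1, 384.8]
eef_rot: [0.244, -0.663, 0.247, 0.663]
wrist_force: [0.1, -1.1, 0.1]
grip_width: 0.999
time_s: 17.7
eef_pos: [539.8, -78.8, 351.4]
eef_rot: [0.241, -0.662, 0.242, 0.668]
wrist_force: [-0.7, 0.6, -0.2]
grip_width: 1.003
(array([ 5.79,  0.14, -0.18]), np.float64(-129.9), np.float64(0.09513720629527711))
```

Grip, then work out the closing arc from the pin. I now know the pin better: the socket is at about (510.8,57), which puts it near (499,25).

```bash
python3 -m inch '[{"translation":[1.5,0.1,-0.1],"turn":0,"fingers":100},{"translation":[3,0.1,-0.1],"turn":0,"fingers":100},{"translation":[4.5,0.1,-0.1],"turn":0,"fingers":100},{"translation":[5.7,0.1,-0.1],"turn":0,"fingers":100},{"translation":[5.7,0.1,-0.1],"turn":0,"fingers":100}]'
python3 -m inch '[{"translation":[0,0,0],"turn":0,"fingers":100},{"translation":[0,0,0],"turn":0,"fingers":10},{"translation":[0,0,0],"turn":0,"fingers":10},{"translation":[0,0,0],"turn":0,"fingers":10},{"translation":[0,0,0],"turn":0,"fingers":10}]' 30 >/dev/null
python3 -m inch '[{"translation":[0,0,0],"turn":0,"fingers":10},{"translation":[0,0,0],"turn":0,"fingers":10},{"translation":[0,0,0],"turn":0,"fingers":10},{"translation":[0,0,0],"turn":0,"fingers":10},{"translation":[0,0,0],"turn":0,"fingers":10}]' 30
python3 - <<'E'
from h import *;from cell import arm
st=arm.sense();g=st['eef_pos'];pin=np.array([498.,22.]);a=np.radians(98.1)
px=np.array([np.cos(a),np.sin(a)]);py=np.array([-px[1],px[0]])
v=g[:2]-pin;r=np.hypot(*v);th=np.arctan2(-v@px,-v@py);print(r,th)
for q in np.linspace(th,0,14): 
    P=pin+r*(-py*np.cos(q)-px*np.sin(q));print(round(q,2),P.round(1),delta(st,[*P,g[2]])[0])
E
```

```text
time_s: 18.12
eef_pos: [539.9, -80.7, 295.1]
eef_rot: [0.241, -0.662, 0.242, 0.667]
wrist_force: [-0.3, 0.8, -0.2]
grip_width: 1.0
time_s: 18.95
eef_pos: [540.6, -82.0, 297.2]
eef_rot: [0.241, -0.663, 0.241, 0.666]
wrist_force: [-1.5, 2.1, 6.2]
grip_width: 0.247
112.33290828382793 1.3235836535553558
1.32 [540.6 -82. ] [-0.  0. -0.]
1.22 [550.9 -77.1] [-0.   -1.04 -0.48]
1.12 [560.7 -71.2] [-0.01 -2.12 -0.85]
1.02 [569.9 -64.3] [-0.01 -3.23 -1.12]
0.92 [578.3 -56.6] [-0.01 -4.36 -1.26]
0.81 [585.8 -48. ] [-0.01 -5.51 -1.3 ]
0.71 [592.5 -38.7] [-0.01 -6.65 -1.21]
0.61 [598.2 -28.8] [-0.01 -7.77 -1.01]
0.51 [602.8 -18.4] [-0.01 -8.87 -0.7 ]
0.41 [606.4  -7.5] [-0.01 -9.93 -0.27]
0.31 [608.8   3.7] [-1.000e-02 -1.095e+01  2.600e-01]
0.2 [610.1  15. ] [-1.00e-02 -1.19e+01  8.90e-01]
0.1 [610.2  26.4] [-1.000e-02 -1.279e+01  1.610e+00]
0.0 [609.2  37.8] [-1.000e-02 -1.359e+01  2.420e+00]
```

```bash
python3 -m inch '[{"translation":[0,-1.04,-0.48],"turn":0,"fingers":10},{"translation":[0,-2.12,-0.85],"turn":0,"fingers":10},{"translation":[0,-3.23,-1.12],"turn":0,"fingers":10},{"translation":[0,-4.36,-1.26],"turn":0,"fingers":10},{"translation":[0,-5.51,-1.3],"turn":0,"fingers":10}]'
python3 -m inch '[{"translation":[0,-1.14,0.09],"turn":0,"fingers":10},{"translation":[0,-2.26,0.29],"turn":0,"fingers":10},{"translation":[0,-3.36,0.6],"turn":0,"fingers":10},{"translation":[0,-4.42,1.03],"turn":0,"fingers":10},{"translation":[0,-4.42,1.03],"turn":0,"fingers":10}]'
python3 -m inch '[{"translation":[0,0,0],"turn":0,"fingers":10},{"translation":[0,0,0],"turn":0,"fingers":10}]'
python3 -m inch '[{"translation":[0,-1.02,0.53],"turn":0,"fingers":10},{"translation":[0,-1.97,1.16],"turn":0,"fingers":10},{"translation":[0,-1.97,1.16],"turn":0,"fingers":10},{"translation":[0,-1.97,1.16],"turn":0,"fingers":10}]'
```

```text
time_s: 19.37
eef_pos: [586.8, -51.9, 297.4]
eef_rot: [-0.241, 0.665, -0.244, -0.664]
wrist_force: [-0.3, -7.0, 2.3]
grip_width: 0.243
time_s: 19.78
eef_pos: [607.7, -6.9, 297.3]
eef_rot: [0.24, -0.665, 0.241, 0.665]
wrist_force: [3.5, -0.3, 4.0]
grip_width: 0.246
time_s: 19.95
eef_pos: [607.3, -7.6, 297.3]
eef_rot: [0.241, -0.664, 0.241, 0.665]
wrist_force: [6.1, -0.0, 2.2]
grip_width: 0.245
time_s: 20.28
eef_pos: [610.5, 14.8, 297.2]
eef_rot: [0.241, -0.664, 0.241, 0.666]
wrist_force: [2.2, -0.6, 3.7]
grip_width: 0.244
```

```bash
python3 -m inch '[{"translation":[0,-0.45,0.36],"turn":0,"fingers":10},{"translation":[0,-0.89,0.72],"turn":0,"fingers":10},{"translation":[0,-1.3,1.12],"turn":0,"fingers":10},{"translation":[0,-1.3,1.12],"turn":0,"fingers":10}]'
python3 -m inch '[{"translation":[0,-0.2,0.2],"turn":0,"fingers":10},{"translation":[0,-0.39,0.41],"turn":0,"fingers":10},{"translation":[0,-0.39,0.41],"turn":0,"fingers":10}]'
python3 -m inch '[{"translation":[0,-0.15,0.17],"turn":0,"fingers":10},{"translation":[0,-0.15,0.17],"turn":0,"fingers":10},{"translation":[0,-0.15,0.17],"turn":0,"fingers":10}]'
```

```text
time_s: 20.62
eef_pos: [609.8, 31.7, 297.2]
eef_rot: [0.241, -0.663, 0.242, 0.666]
wrist_force: [0.8, -1.7, 5.9]
grip_width: 0.25
time_s: 20.87
eef_pos: [609.0, 36.7, 297.1]
eef_rot: [0.241, -0.663, 0.242, 0.666]
wrist_force: [0.2, -2.6, 6.7]
grip_width: 0.249
time_s: 21.12
eef_pos: [608.6, 38.8, 297.1]
eef_rot: [0.241, -0.663, 0.242, 0.666]
wrist_force: [0.3, -3.1, 6.2]
grip_width: 0.244
```

```bash
python3 -m inch '[{"translation":[0,-0.13,0.15],"turn":0,"fingers":10},{"translation":[0,-0.13,0.15],"turn":0,"fingers":10},{"translation":[0,-0.13,0.15],"turn":0,"fingers":10}]'
python3 -m inch '[{"translation":[0,-0.13,0.15],"turn":0,"fingers":10},{"translation":[0,-0.13,0.15],"turn":0,"fingers":10},{"translation":[0,-0.13,0.15],"turn":0,"fingers":10}]'
```

```text
time_s: 21.37
eef_pos: [608.4, 40.5, 297.2]
eef_rot: [0.241, -0.663, 0.242, 0.666]
wrist_force: [0.2, -4.0, 6.2]
grip_width: 0.244
time_s: 21.62
eef_pos: [608.0, 41.6, 297.2]
eef_rot: [0.241, -0.663, 0.243, 0.665]
wrist_force: [-0.5, -6.5, 6.0]
grip_width: 0.246
```

```bash
python3 -m inch '[{"translation":[0,-0.13,0.15],"turn":0,"fingers":10},{"translation":[0,-0.13,0.15],"turn":0,"fingers":10},{"translation":[0,-0.13,0.15],"turn":0,"fingers":10}]'
python3 -m inch '[{"translation":[0,-0.13,0.15],"turn":0,"fingers":10},{"translation":[0,-0.13,0.15],"turn":0,"fingers":10},{"translation":[0,-0.13,0.15],"turn":0,"fingers":10}]'
python3 -m inch '[{"translation":[0,-0.13,0.15],"turn":0,"fingers":10},{"translation":[0,-0.13,0.15],"turn":0,"fingers":10},{"translation":[0,-0.13,0.15],"turn":0,"fingers":10}]'
```

```text
time_s: 21.87
eef_pos: [607.9, 42.1, 297.2]
eef_rot: [0.241, -0.664, 0.244, 0.665]
wrist_force: [2.8, -10.6, 3.4]
grip_width: 0.247
time_s: 22.12
eef_pos: [607.8, 42.5, 297.2]
eef_rot: [-0.241, 0.664, -0.245, -0.664]
wrist_force: [3.5, -14.1, 1.8]
grip_width: 0.244
time_s: 22.37
eef_pos: [607.6, 43.0, 297.2]
eef_rot: [-0.241, 0.665, -0.246, -0.663]
wrist_force: [4.7, -19.4, 0.9]
grip_width: 0.242
```

The force climbs while the handle stays put, so it is at its stop. Release and retreat.

```bash
python3 -m inch '[{"translation":[0,0,0],"turn":0,"fingers":100},{"translation":[0,0,0],"turn":0,"fingers":100},{"translation":[0,0,0],"turn":0,"fingers":100},{"translation":[0,0,0],"turn":0,"fingers":100},{"translation":[0,0,0],"turn":0,"fingers":100}]'
python3 -m inch '[{"translation":[0,0,0],"turn":0,"fingers":100},{"translation":[-2,0,0],"turn":0,"fingers":100},{"translation":[-5,0,0],"turn":0,"fingers":100},{"translation":[-8,0,0],"turn":0,"fingers":100},{"translation":[-11,0,0],"turn":0,"fingers":100}]'
python3 -m inch '[{"translation":[0,4,0],"turn":0,"fingers":100},{"translation":[0,8,0],"turn":0,"fingers":100},{"translation":[0,12,0],"turn":0,"fingers":100},{"translation":[0,16,0],"turn":0,"fingers":100},{"translation":[0,20,0],"turn":0,"fingers":100}]'
python3 -m inch '[{"translation":[0,4,0],"turn":0,"fingers":100},{"translation":[0,8,0],"turn":0,"fingers":100},{"translation":[0,10,0],"turn":0,"fingers":100},{"translation":[0,10,0],"turn":0,"fingers":100},{"translation":[0,10,0],"turn":0,"fingers":100}]'
python3 - <<'E'
from h import *;from cell import arm
s=arm.capture('scene');t=arm.capture('top')
cv2.imwrite('pics/p10s.png',s['frame'])
f=lambda c,x,y,w:np.clip(1.8*cv2.resize(c['frame'][y:y+w,x:x+w],(400,400),interpolation=cv2.INTER_CUBIC).astype(float),0,255).astype(np.uint8)
cv2.imwrite('pics/p10.png',np.hstack([f(t,110,140,120),f(s,260,90,120)]))
E
```

```text
time_s: 22.78
eef_pos: [606.9, 50.5, 296.4]
eef_rot: [0.241, -0.663, 0.241, 0.667]
wrist_force: [0.8, -0.8, -0.8]
grip_width: 0.933
time_s: 23.2
eef_pos: [607.3, 49.8, 407.8]
eef_rot: [0.241, -0.663, 0.242, 0.666]
wrist_force: [0.9, 0.4, 0.2]
grip_width: 0.999
time_s: 23.62
eef_pos: [477.8, -104.7, 407.0]
eef_rot: [0.241, -0.663, 0.241, 0.666]
wrist_force: [0.1, -0.2, 0.3]
grip_width: 1.004
time_s: 24.03
eef_pos: [414.5, -181.1, 407.5]
eef_rot: [0.243, -0.663, 0.241, 0.666]
wrist_force: [0.8, 1.1, 0.7]
grip_width: 0.999
```

View pics/p10.png

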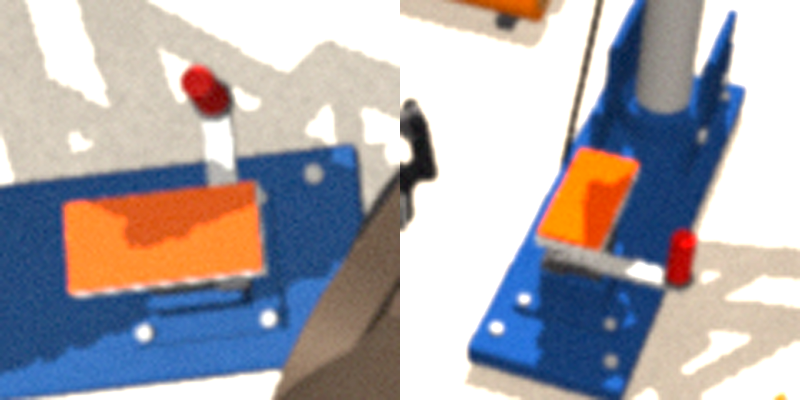

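View pics/p10s.png

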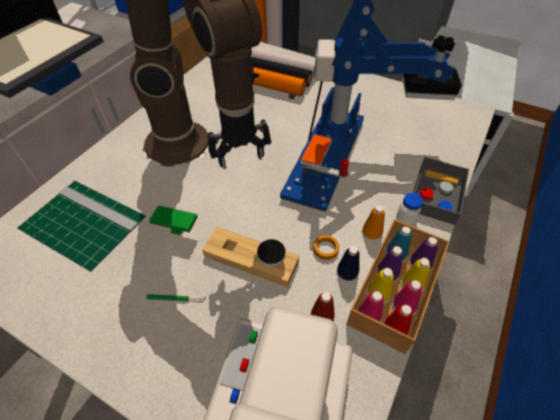

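The bar now runs square across the press with the handle at the -y side. The platen is flat and aligned, and nothing else has moved. One numeric check, then hand in.

```bash
python3 - <<'E'
from h import *;from cell import arm
t=arm.capture('top');hp=plane(t,[[197/3.333+110,80/3.333+140]],155)[0,:2]
ct=blob(t,(0,140,120),(20,255,255),(120,180,200,240));r=rect(t,ct,146)
pin0=np.array([509.5,56.4]);a=np.radians(98.1);px=np.array([np.cos(a),np.sin(a)]);py=np.array([-px[1],px[0]])
v=hp-(pin0-30*px+16*py);print(hp,'theta',np.arctan2(-v@px,-v@py),'plate',r,arm.sense()['wrist_force'])
print(arm.hand_in())
E
```

```text
[606.45599571  39.4217909 ] theta 0.004288869857531879 plate ((510.17474365234375, 57.942481994628906), (55.75663757324219, 118.33452606201172), 7.4037017822265625) [-0.39517287  0.09012832 -0.28616258]
the job is handed in; nothing more can be done
None
```

The label platen is seated in the press with its long sides front to back and locked. The job is handed in; it reports no verdict. It took about 24 s of the 67 s allowed.

I swung the lever open to about 1.3 rad and lifted the orange-pad platen from the rack. I lowered it into the socket until it met the rim, then swung the lever back against its stop.

- **Seating:** contact came at TCP height 294.4 mm, the height predicted for a fully seated platen, with about 25 N of force.
- **Lever:** the handle stopped advancing as the push rose to about 19 N. The top camera puts the lever at about 0.00 rad, which is home.
- **Alignment:** the plate's centre is about 2 mm from the socket's measured centre. Its yaw reads 7.4° against 8.1° for the base, so the difference of about 0.7° is within stem play.
- **Surroundings:** in the last pictures the round platen, cones, tape, hook and jar look undisturbed. The gripper was clear of everything.

No check failed. The estimates of the socket's position disagreed by 3–5 mm before insertion, but the stem went in without side force.

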